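Tip the packed case onto its feet and square it to the stop

TASK

On the green packing mat a dark wooden case stands on its end. Push it over with the fingers so that it comes to rest on its four rubber feet with the lid and brass pull on top, then push it along the mat until its leading end sits flush against the yellow stop rail. Only push: do not lift the case, keep off the brass pull, leave everything else where it stands, and finish clear of the case.

Things in the scene. Friction and masses are not known exactly. Their poses are not given: they have to be found in the camera images.
- case: Dark wooden case 150 x 110 x 80 mm, about 0.47 kg, loose, standing on an end. Origin: centre of that end. x points out of the lid (lid face x = 40 mm; bottoms of the four 4 mm black rubber feet x = -40, wooden bottom x = -36), y along the 110 mm width (sides y = +-55), z along the length, up at the start (other end z = 150). When lying on its feet x points up and z roughly to the rail.
- case_pull: Brass pull bar fixed across the case's lid, 60 mm along the case's y, 10 mm along its z, standing 12 mm proud of the lid (to x = 52 mm), centred at z = 50 mm in the case frame. Origin and axes are those of the case. Not to be touched.
- case_centre (a point): Middle of the case (case frame 0, 0, 75 mm; near its centre of mass). 81 mm above the table at the start, 46 mm when lying on the mat. Pushed near the top of the lid, away from the lid, the case tips about its lower edge on the feet side, is past balance at about 27 degrees and falls by itself onto its feet.
- nose_a (a point): Point on the case's leading end face (on top at the start): case frame (0, 55, 150) mm. At the start the feet side faces the rail within about 15 degrees; once tipped, the leading end is some 20 to 120 mm short of the rail.
- nose_b (a point): The same at case frame (0, -55, 150) mm. Slid skewed into the rail by a push at one point, the case can jam on one corner, as the fingertips grip its end face; pushed with two spread fingertips in line with the rail it squares up.
- mat: Green mat, fixed to the table, 300 mm along its x, 420 mm along its y, 6 mm thick, with a yellow steel stop rail fixed across it near its +y edge. Origin: centre of the underside (table level). Rail: 270 mm along mat x, 25 mm thick (mat y 165 to 190 mm), top 36 mm above the table. The face against which the case goes is at mat y = 165 mm and looks to mat -y.
- rail_face (a point): Middle of the rail's working face: mat frame (0, 165, 21) mm. Axes as the mat's.
- tape_roll: Bystander on the mat: blue ring, 56 mm across, 24 mm tall. Origin: centre of underside.
- fitting: Bystander on the mat: brass turned fitting standing upright, 36 mm across, 48 mm tall. Origin: centre of underside.
- spray_can: Bystander: grey metal can, 64 mm across, 170 mm tall. Origin: centre of underside.
- jar: Bystander: amber jar with red cap, 72 mm across, 100 mm tall. Origin: centre of underside.
- mug: Bystander: white cup without handle, 76 mm across, 90 mm tall. Origin: centre of underside.
- pale_case: Bystander: pale wooden case already lying on its feet, 150 x 110 x 80 mm. Origin: centre of underside.
- screwdriver: Bystander: orange-handled screwdriver lying on the table near the robot's right side. Origin on its axis line near its underside.
Not all that is in view belongs to the job. Of the things shaped like the case, the wooden one is meant.

How it is judged:
By the outcome, as a careful person would: the job done as asked, in the order asked, and still so for the second after the job is handed in, with the robot touching nothing.
It also fails if it takes over 64 s, if anything falls off the work surface, if the arm or the gripper's body presses on something with over 40 N, if the wrist force passes 120 N, or if a joint passes its speed limit or range.

ROBOT

A 6-joint arm with a two-finger parallel gripper is mounted at the origin on the work surface. World frame = base frame: x ahead of the robot, y to its left, z up, the work surface at z = 0. Lengths are in m, angles in rad, forces in N, time in s.
With the tool pointing down it reaches from about 0.4 to 0.825 m from the base axis. Payload 7 kg.
Tool frame: the origin (TCP) lies on the centre line of the jaws, within the pads' length; the fingertips stand 11 mm ahead of it and the grasp point (between the pads) lies 8 mm behind it; z points along the fingers, y is the direction in which the jaws open and shut (so a half turn about z gives the same grasp; the last joint's range is limited). The gripper opens to 88 mm and grips with 3 to 60 N. Pads are 19 mm wide; open, the fingers measure 130 mm over their backs; the gripper's body (78 mm by 193 mm) begins 47 mm behind the grasp point.
Start: joints at [1.618, 0.359, 0.012, 0, -1.224, -0.288], TCP at [0.161, 0.655, 0.238] pointing down, gripper open.
Joint ranges: [-3.07, 3.07], [-1.43, 2.12], [-1.02, 1.25], [-3.03, 1.67], [-3.05, -0], [-3.03, 3.03]. Speed limits (rad/s): [2.39, 2.39, 3.01, 3.14, 3.14, 3.14].

INTERFACE

Orientations are given as a rotation vector (axis times angle).
In Python, from workcell import readout, cams, arm, models gives the robot as it stands. The module is installed in compiled form; this text tells all that it offers.
- The arm moves only by the shell command python3 -m crank 'ROWS' [FORCE]. ROWS is JSON, a list of rows, each a list of 5 numbers: the opening, from 0 (shut) to 1 (fully open), then the shift along the tool's x, y, z in cm, then the turn about the tool's z in degrees. In form: [[gripper, tx, ty, tz, spin], ...]. A call has 1 to 12 rows; each row is the pose to reach, as a shift and turn from the pose commanded when the call began, along the tool's axes at that moment; what a row does not reach only later rows make up. A row lasts 1/12 s, in which the tool goes at most 41.7 mm and 7.16 degrees, less where a joint would pass 70% of its speed; a pose out of reach is approached as far as the arm can. A call with a gripper value outside its range is refused whole. The fingers move at their own pace and stop on an object; FORCE is the grip in N (left out, the last holds). Time passes only in rows, so rows that repeat a pose let the fingers close. It gives the time, the measured TCP pose, the force and the opening at its end, in the units of the state.
- readout.state(): the state, without advancing time (a new reading comes with each control period).
- cams.capture(name): name is "side" or "top" or "wrist"; returns the picture (480x640x3 uint8, red, green, blue); there is no depth.
- cams.camera_params(name): a dict with "fx", "fy", "cx", "cy" (pixels), "k1" (the pictures are not rectified: a ray, as slopes to the right and down, at radius r is drawn at 1 + k1 r^2 times it, then the intrinsics apply), "xyz" and "rotation" of the camera in the world; the wrist camera has in their place "T_tool_cam" (4x4, takes a point from camera to tool coordinates, whose origin is the TCP and whose axes are the flange's). Camera axes: x right, y up, looking along -z (the intrinsics and any distortion apply to the point x, -y, -z); pixel columns grow to the right and rows downward; lengths in m; the calibration is good to about 2 mm. A picture is of the moment at which its call begins: read the wrist's pose just before it. camera_params takes no time and is no camera call.
- arm.sign_off(): hands the job in, once; it reports no verdict.
Trained networks look in the newest picture that a camera, given by its name, has taken for a name from the list of things; names that differ only in an ending like _2 or _b are one class to them, and where a whole thing is asked for, a point or a joint stands for the part that bears it (a point fixed in the world has none). Each returns a list of dicts, best first, with "p" (0 to 1); they miss things now and then, are a little off and sometimes report something else, mostly with a low value. They report only what shows in the picture. A call takes as long as a camera call. They do not tell look-alikes from the thing itself.
- models.recognise(camera, target): "at" ([x, y, z] in m, in the coordinates of the camera as it stood for that picture, good to about 4 mm: the middle of the surface that is visible of it).
- models.trace(camera, target): "mask" (480x640 bool, what is visible of it).
The state is a dict: "time": time; "joint_pos": joint angles; "joint_velocities": joint speeds; "joint_torque": joint torques, N m; "tool_pos": TCP position; "tcp_rot": TCP orientation; "force": force on the tool from outside, world axes, zero at the start; "moment": the same for the moment, N m; "finger_gap": finger opening in m.
Only numpy, scipy, OpenCV 4.12 (cv2) and the standard library are available. Lean on these libraries where they do the work, as an engineer would, in place of code of your own. Each camera call takes 0.05 s, during which the arm holds its last target.

## Working session

There is one attempt and no reset: what is moved stays moved. The work goes in short steps, Python scripts to look and compute and a shell command to move; the robot and the scene stay as the last step left them, time stands still between calls to the robot, and variables do not carry over. Pictures are saved under pics/ and viewed, and the job is handed in when it is done.

```bash
mkdir -p pics
cat > h.py <<'E'
import numpy as np, cv2
from scipy.spatial.transform import Rotation as R
from workcell import readout, cams, arm, models
def T_wc(name, st=None):
    p=cams.camera_params(name)
    T=np.eye(4)
    if "xyz" in p:
        r=np.array(p["rotation"])
        T[:3,:3]=r if r.shape==(3,3) else R.from_rotvec(r).as_matrix()
        T[:3,3]=p["xyz"]; return T
    st=st or readout.state()
    T[:3,:3]=R.from_rotvec(st["tcp_rot"]).as_matrix(); T[:3,3]=st["tool_pos"]
    return T@np.array(p["T_tool_cam"])
def proj(name,P,T=None):
    p=cams.camera_params(name); T=T_wc(name) if T is None else T
    P=np.atleast_2d(P); c=(P-T[:3,3])@T[:3,:3]
    u=c[:,0]/-c[:,2]; v=-c[:,1]/-c[:,2]; f=1+p["k1"]*(u*u+v*v)
    return np.c_[p["cx"]+p["fx"]*u*f,p["cy"]+p["fy"]*v*f]
def ray(name,uv,T=None):
    p=cams.camera_params(name); T=T_wc(name) if T is None else T
    uv=np.atleast_2d(uv).astype(float)
    d=np.c_[(uv[:,0]-p["cx"])/p["fx"],(uv[:,1]-p["cy"])/p["fy"]]; s=d.copy()
    for _ in range(20): s=d/(1+p["k1"]*(s**2).sum(1,keepdims=True))
    return T[:3,3], np.c_[s[:,0],-s[:,1],-np.ones(len(s))]@T[:3,:3].T
def onplane(name,uv,z,T=None):
    o,d=ray(name,uv,T); return o+d*((z-o[2])/d[:,2])[:,None]
def world(name,at,T=None):
    T=T_wc(name) if T is None else T
    return T[:3,:3]@np.array(at)+T[:3,3]
def save(n,im): cv2.imwrite("pics/%s.png"%n,im[:,:,::-1])
E
python3 - <<'E'
from h import *
np.set_printoptions(precision=4,suppress=True)
s=readout.state(); print(s["time"],s["tool_pos"],s["tcp_rot"],s["force"])
print(R.from_rotvec(s["tcp_rot"]).as_matrix())
for c in ["side","top","wrist"]:
    save(c+"0",cams.capture(c)); print(c,T_wc(c,s))
for c in ["side","top"]:
  for t in ["case","case_pull","mat","tape_roll","fitting","spray_can","pale_case","jar","mug"]:
    print(c,t,[(round(d["p"],2),world(c,d["at"]).round(3).tolist(),proj(c,world(c,d["at"]))[0].round().tolist()) for d in models.recognise(c,t)[:3]])
E
```

```text
0.0 [0.1609 0.655  0.2366] [ 3.1172 -0.3773 -0.0001] [-0.0448  0.2868  0.2103]
[[ 0.9711 -0.2386 -0.0002]
 [-0.2386 -0.9711 -0.0017]
 [ 0.0002  0.0017 -1.    ]]
side [[ 0.8987  0.3217 -0.2982  0.1088]
 [-0.4385  0.6738 -0.5947 -0.7091]
 [ 0.0096  0.6652  0.7466  1.0485]
 [ 0.      0.      0.      1.    ]]
top [[-0.0273  0.998  -0.0562  0.3802]
 [-0.9994 -0.0284 -0.0196  0.0085]
 [-0.0211  0.0557  0.9982  1.379 ]
 [ 0.      0.      0.      1.    ]]
wrist [[-0.2385  0.9321  0.2725  0.2351]
 [-0.9711 -0.2295 -0.0649  0.637 ]
 [ 0.0021 -0.2801  0.96    0.3833]
 [ 0.      0.      0.      1.    ]]
side case [(0.95, [0.551, -0.081, 0.125], [355.0, 257.0]), (0.77, [0.303, -0.171, 0.141], [285.0, 312.0]), (0.75, [0.264, 0.191, 0.117], [224.0, 227.0])]
side case_pull [(0.59, [0.244, 0.175, 0.049], [223.0, 248.0]), (0.53, [0.556, -0.079, 0.124], [356.0, 256.0]), (0.52, [0.558, -0.099, 0.06], [358.0, 275.0])]
side mat [(0.65, [0.574, -0.009, 0.005], [347.0, 263.0])]
side tape_roll [(0.81, [0.692, -0.111, 0.023], [398.0, 270.0])]
side fitting [(0.66, [0.452, -0.08, 0.03], [322.0, 289.0])]
side sp
[... 262 characters left out ...]
], [386.0, 383.0])]
top case [(0.96, [0.318, -0.132, 0.145], [379.0, 286.0]), (0.93, [0.565, -0.05, 0.157], [345.0, 193.0]), (0.75, [0.183, -0.312, 0.151], [450.0, 335.0])]
top case_pull [(0.53, [0.328, -0.097, 0.053], [363.0, 281.0]), (0.39, [0.562, -0.093, 0.059], [359.0, 199.0])]
top mat [(0.94, [0.597, 0.045, 0.008], [311.0, 191.0])]
top tape_roll [(0.52, [0.688, -0.106, 0.03], [361.0, 157.0])]
top fitting []
top spray_can [(0.65, [0.613, -0.413, 0.159], [482.0, 171.0])]
top pale_case [(0.58, [0.4, 0.469, 0.078], [162.0, 261.0])]
top jar [(0.91, [0.662, 0.442, 0.102], [168.0, 167.0]), (0.38, [0.455, -0.066, 0.052], [350.0, 236.0])]
top mug [(0.59, [0.456, -0.413, 0.041], [471.0, 233.0])]
```

View pics/side0.png

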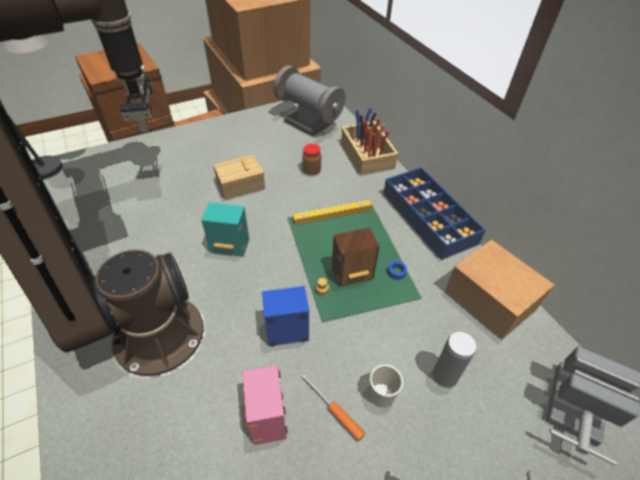

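View pics/top0.png

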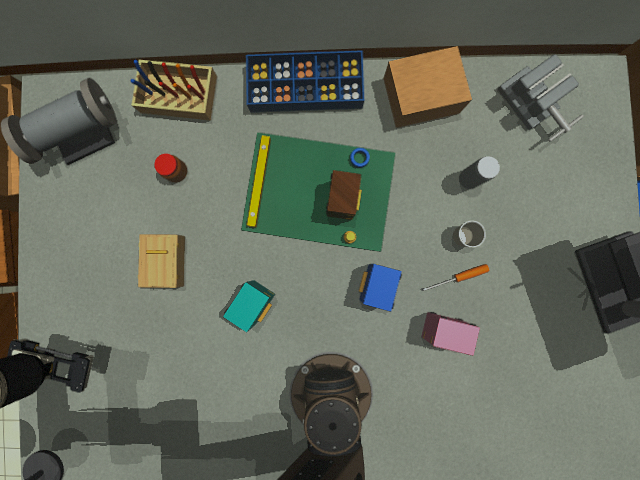

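Run:
```python
import cv2
a=cv2.imread("pics/side0.png")[180:340,240:460]; cv2.imwrite("pics/c1.png",cv2.resize(a,None,fx=3.5,fy=3.5,interpolation=cv2.INTER_CUBIC))
a=cv2.imread("pics/top0.png")[120:290,220:420]; cv2.imwrite("pics/c2.png",cv2.resize(a,None,fx=3.5,fy=3.5,interpolation=cv2.INTER_CUBIC))
```

```text
(no output)
```

View pics/c1.png

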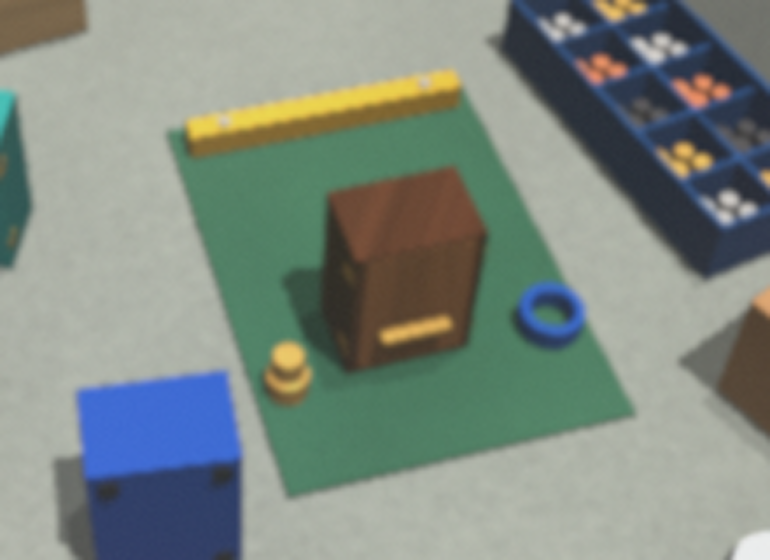

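View pics/c2.png

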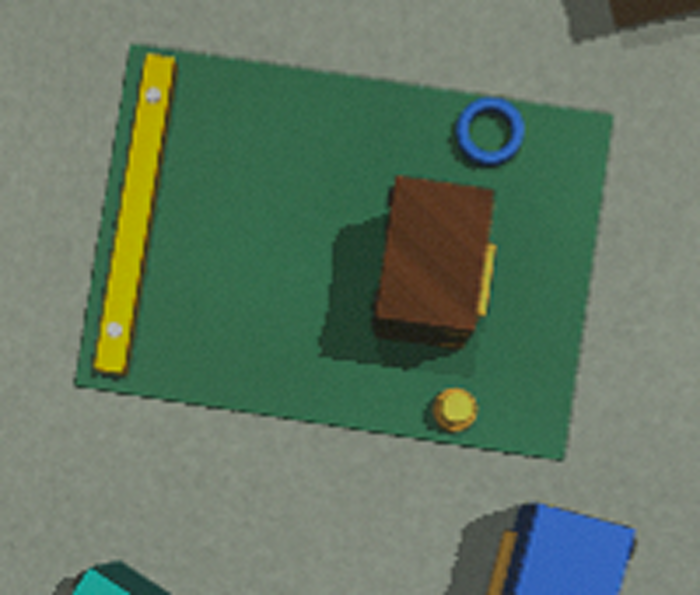

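Candidates (top picture): the dark wooden case at (345,193) on the mat, blue box (380,287), teal box (248,306), pink box (450,335), pale case (162,261), and a cardboard box (428,85). The dark wooden one on the mat is the case. The crops show it upright, with the brass pull at bottom right (away from the rail). The fitting stands at top (350,237) and the tape ring at (360,157).

```bash
cat > fit.py <<'E'
from h import *
from scipy.optimize import least_squares
np.set_printoptions(precision=4,suppress=True)
t=lambda L: np.array(L)/3.5+[220,120]
s=lambda L: np.array(L)/3.5+[240,180]
matc_t=t([(130,44),(612,114),(565,460),(77,386)]); # order: (+x,+y),(+x,-y),(-x,-y),(-x,+y)
L=np.array([(.15,.21,.006),(.15,-.21,.006),(-.15,-.21,.006),(-.15,.21,.006)])
def tf(q,P): c,s_=np.cos(q[2]),np.sin(q[2]); return np.c_[q[0]+c*P[:,0]-s_*P[:,1],q[1]+s_*P[:,0]+c*P[:,1],P[:,2]]
matc_s=s([(633,412),(290,496),(170,130)]); Ls=L[[1,2,3]]
f=lambda q:np.r_[(proj("top",tf(q,L))-matc_t).ravel(),(proj("side",tf(q,Ls))-matc_s).ravel()]
r=least_squares(f,[.6,0,0]); print("mat",r.x,np.degrees(r.x[2]),"res",np.abs(r.fun).max()); mat=r.x
# case: use frame u=-feet.. local px=lateral (world +x-ish), py=toward rail (feet side -> +y)
C=np.array([(.055,.036,.156),(.055,-.04,.156),(-.055,-.04,.156),(-.055,.036,.156)])
ct=t([(397,177),(493,189),(472,328),(378,318)])
cs=s([(457,168),(486,235),(360,262),(330,196),(468,345),(352,369)])
C2=np.vstack([C,(.055,-.04,.006),(-.055,-.04,.006)])
f=lambda q:np.r_[(proj("top",tf(q,C))-ct).ravel(),(proj("side",tf(q,C2))-cs).ravel()]
r=least_squares(f,[.56,-.06,0]); print("case",r.x,np.degrees(r.x[2]),"res",r.fun.round(1)); 
q=r.x; 
cm=np.array([q[0]-mat[0],q[1]-mat[1]]);a=mat[2]; print("case in mat",np.cos(a)*cm[0]+np.sin(a)*cm[1],-np.sin(a)*cm[0]+np.cos(a)*cm[1],np.degrees(q[2]-a))
E
python3 fit.py
```

```text
mat [ 0.5963  0.0199 -0.1777] -10.180921660850116 res 2.192438063117777
case [ 0.569  -0.0488 -0.1648] -9.443548994033868 res [ 0.6 -1.3  1.6 -0.9  2.1  0.3  0.4 -0.7 -1.  -1.8  1.  -1.5 -1.2 -0.6
 -1.5 -1.9 -0.  -0.  -1.8  1.5]
case in mat -0.014787907541233285 -0.07241391426353672 0.7373726668162464
```

```bash
python3 -m crank '[[0.68,3.5,1.5,0,-7],[0.68,7,3,0,-14],[0.68,10.5,4.5,0,-21],[0.68,14,6,0,-28],[0.68,17.5,7.5,0,-35],[0.68,21,9,0,-42],[0.68,24.5,10.5,0,-49],[0.68,28,12,0,-56],[0.68,31.5,13.5,0,-63],[0.68,34,16.5,0,-70],[0.68,36.5,19.5,0,-77],[0.68,39,22.5,0,-84]]'
python3 - <<'E'
from h import *
s=readout.state(); M=R.from_rotvec(s["tcp_rot"]).as_matrix()
print(s["time"],s["tool_pos"],s["joint_pos"],M.round(3))
print("shift",M.T@(np.array([.555,-.132,.237])-s["tool_pos"]), np.degrees(np.arctan2(M[1,0],M[0,0])))
E
```

```text
time: 2.05
tool_pos: [0.4868, 0.3423, 0.2374]
tcp_rot: [2.565, 1.814, -0.0]
force: [0.6, -0.4, 0.9]
finger_gap: 0.0598
2.05 [0.48682212 0.34225402 0.23744185] [ 9.40960900e-01  2.28512088e-01 -1.70914272e-01  6.27442598e-05
 -1.17154383e+00  1.86102915e+00] [[ 0.333  0.943 -0.   ]
 [ 0.943 -0.333 -0.   ]
 [-0.     0.    -1.   ]]
shift [-0.42446244  0.22225358  0.00052084] 70.54360210859872
```

```bash
python3 -m crank '[[0.68,-3.5,1.8,0,-2],[0.68,-7,3.7,0,-4],[0.68,-10.6,5.5,0,-6],[0.68,-14.2,7.4,0,-8],[0.68,-17.7,9.3,0,-10],[0.68,-21.3,11.1,0,-10],[0.68,-24.9,13,0,-10],[0.68,-28.4,14.9,0,-10],[0.68,-32,16.7,0,-10],[0.68,-35.6,18.6,0,-10],[0.68,-39.2,20.4,0,-10],[0.68,-42.4,22.2,0,-10]]'
python3 - <<'E'
from h import *
s=readout.state(); M=R.from_rotvec(s["tcp_rot"]).as_matrix()
print(s["time"],s["tool_pos"],s["joint_pos"],M.round(3))
for c in ["wrist","side","top"]: save(c+"1",cams.capture(c))
E
```

```text
time: 3.05
tool_pos: [0.5511, -0.1325, 0.238]
tcp_rot: [2.403, 2.023, 0.001]
force: [1.2, 0.4, 0.1]
finger_gap: 0.0593
3.05 [ 0.5511216  -0.13245164  0.23797759] [ 1.09392534e-01  1.80933239e-01 -2.30903512e-01  8.42756784e-05
 -1.15823233e+00  2.86098811e+00] [[ 0.17   0.985  0.001]
 [ 0.985 -0.17   0.   ]
 [ 0.     0.001 -1.   ]]
```

View pics/wrist1.png

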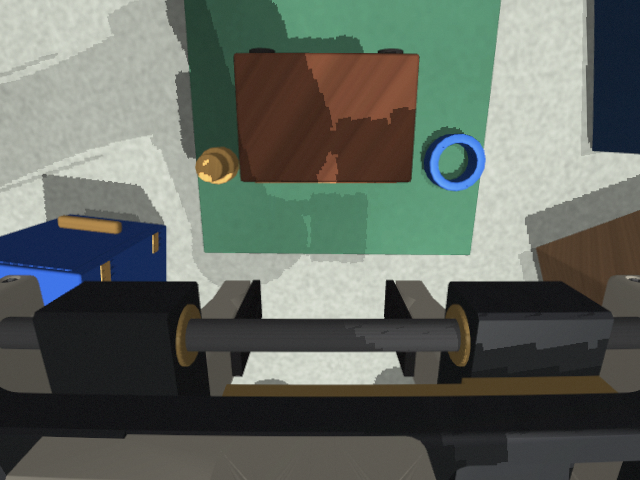

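View pics/side1.png

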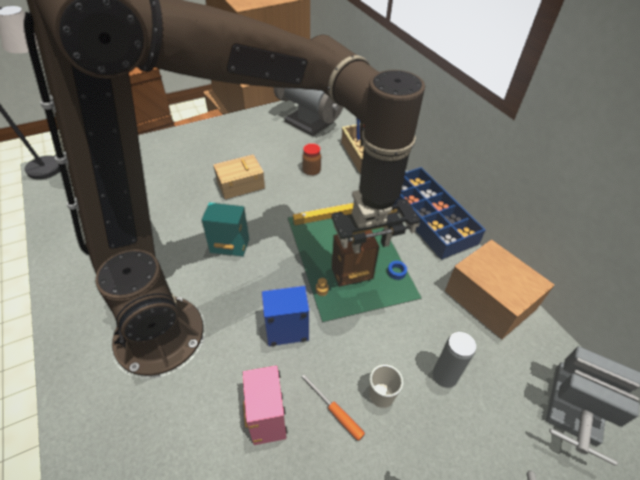

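Run:
```python
from h import *
np.set_printoptions(precision=4,suppress=True)
T=T_wc("wrist"); P=onplane("wrist",[(240,181),(413,182),(419,54),(236,54)],.156,T); print(P)
s=readout.state();M=R.from_rotvec(s["tcp_rot"]).as_matrix()
print("in tool",(P-s["tool_pos"])@M)
Q=onplane("wrist",[(204,254),(470,254)],.006,T);print("mat edge tool",(Q-s["tool_pos"])@M, Q)
for t in ["fitting","tape_roll"]:
    print(t,[(d["p"],world("wrist",d["at"],T)) for d in models.recognise("wrist",t)])
```

```text
[[ 0.5086 -0.0767  0.156 ]
 [ 0.6166 -0.0964  0.156 ]
 [ 0.6283 -0.023   0.156 ]
 [ 0.5234 -0.0044  0.156 ]]
in tool [[ 0.0477 -0.0517  0.0812]
 [ 0.0471  0.0581  0.0812]
 [ 0.1215  0.0568  0.0812]
 [ 0.1215 -0.0497  0.0812]]
mat edge tool [[-0.0515 -0.132   0.2313]
 [-0.0513  0.1654  0.2312]] [[ 0.4121 -0.1604  0.006 ]
 [ 0.705  -0.2121  0.006 ]]
fitting [(0.77, array([ 0.4611, -0.0694,  0.0475]))]
tape_roll [(0.82, array([ 0.6947, -0.105 ,  0.0319]))]
```

```bash
python3 -m crank '[[0.68,0,0.3,3.5,0],[0.68,0,0.3,7,0],[0.68,0,0.3,8.5,0],[0.68,1.5,0.3,8.5,0],[0.68,3,0.3,8.5,0],[0.68,3.6,0.3,8.5,0],[0.68,4.4,0.3,8.5,0],[0.68,5.2,0.3,8.5,0],[0.68,6,0.3,8.5,0]]';  python3 - <<'E'
from h import *
s=readout.state()
print(s["time"],s["tool_pos"],s["joint_pos"])
for c in ["wrist","side"]: save(c+"2",cams.capture(c))
E
```

```text
time: 4.05
tool_pos: [0.5648, -0.0706, 0.1531]
tcp_rot: [2.402, 2.024, 0.001]
force: [-0.3, -1.8, 1.5]
finger_gap: 0.0598
4.05 [ 0.56477854 -0.07062965  0.15313932] [ 2.19375391e-01  2.55674036e-01 -3.41502018e-01  1.45175181e-04
 -9.72666027e-01  2.75179374e+00]
```

View pics/wrist2.png

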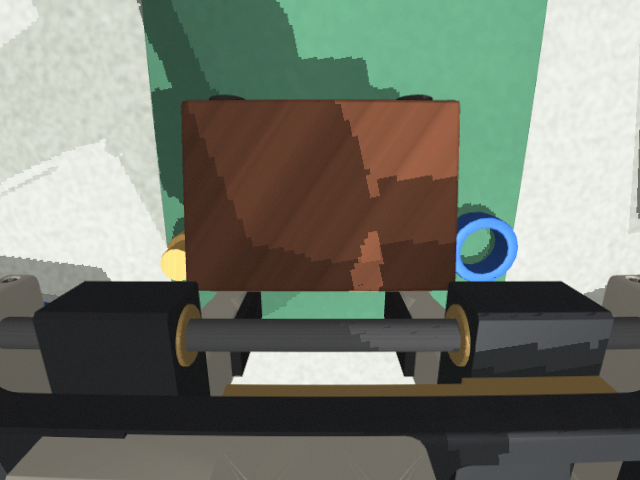

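View pics/side2.png

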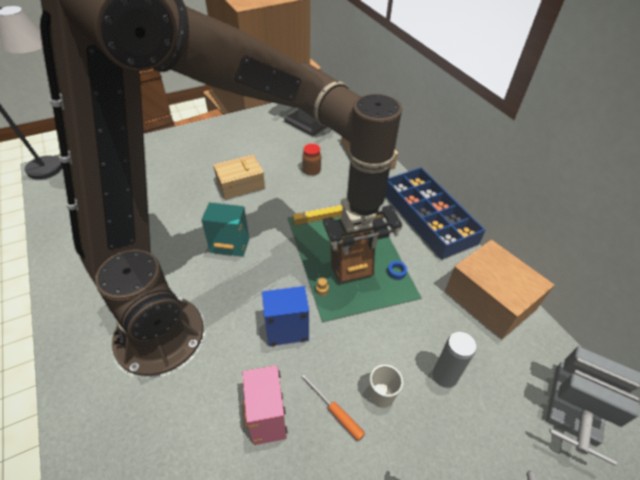

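```bash
python3 -m crank '[[0.68,0.8,0,0,0],[0.68,1.6,0,0,0],[0.68,2.4,0,0,0]]';  python3 - <<'E'
from h import *
s=readout.state()
T=T_wc("wrist",s)
a=cams.capture("side"); save("side3",cv2.resize(a[180:340,240:460],None,fx=3.5,fy=3.5)); save("wrist3",cams.capture("wrist"))
E
```

```text
time: 4.4
tool_pos: [0.5687, -0.0474, 0.1526]
tcp_rot: [2.404, 2.023, 0.0]
force: [0.8, -0.7, 1.4]
finger_gap: 0.0596
```

View pics/side3.png

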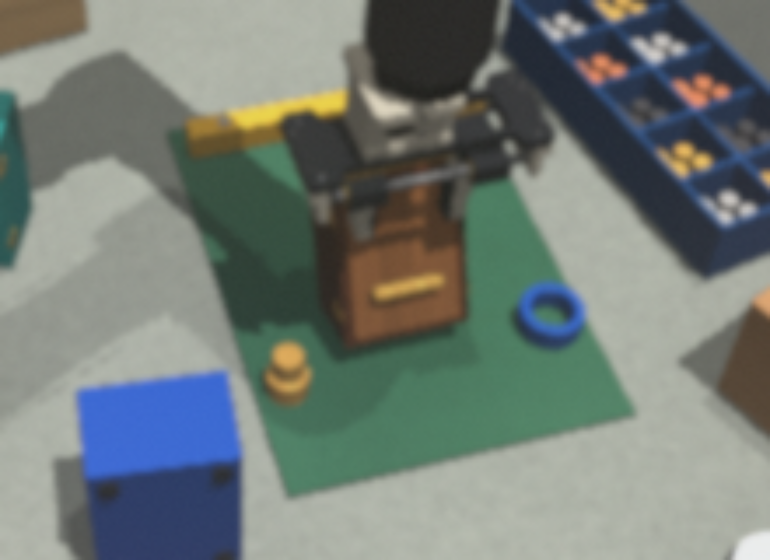

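View pics/wrist3.png

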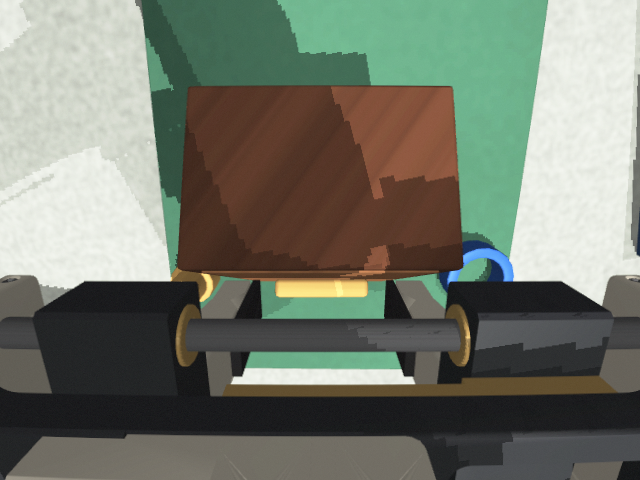

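The case is tipping (the lid and pull now show below its top edge), with the fingers on the upper lid. I keep pushing through balance.

```bash
python3 -m crank '[[0.68,0.8,0,0,0],[0.68,1.6,0,0,0],[0.68,2.2,0,0,0]]';  python3 - <<'E'
from h import *
save("wrist4",cams.capture("wrist"))
E
```

```text
time: 4.75
tool_pos: [0.5725, -0.0254, 0.1525]
tcp_rot: [-2.403, -2.023, -0.0]
force: [0.5, 0.7, 0.5]
finger_gap: 0.0597
```

View pics/wrist4.png

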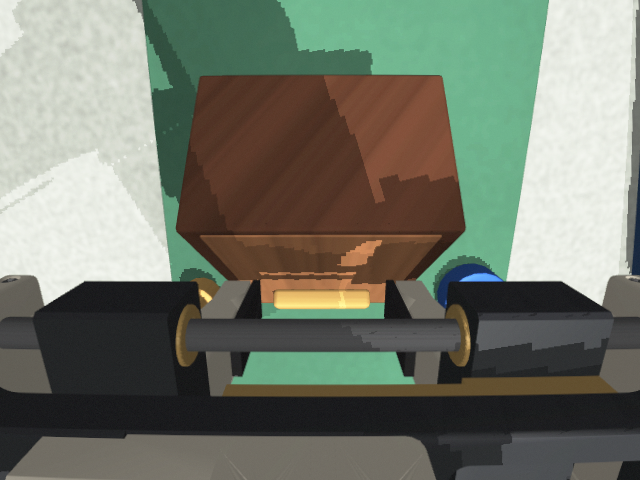

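```bash
python3 -m crank '[[0.68,0.5,0,0,0],[0.68,0.8,0,0,0],[0.68,0.8,0,0,0],[0.68,0.8,0,0,0]]';  python3 - <<'E'
from h import *
save("wrist5",cams.capture("wrist"))
E
```

```text
time: 5.13
tool_pos: [0.5737, -0.0182, 0.1525]
tcp_rot: [-2.403, -2.024, 0.0]
force: [0.2, 0.6, -0.4]
finger_gap: 0.0596
```

View pics/wrist5.png

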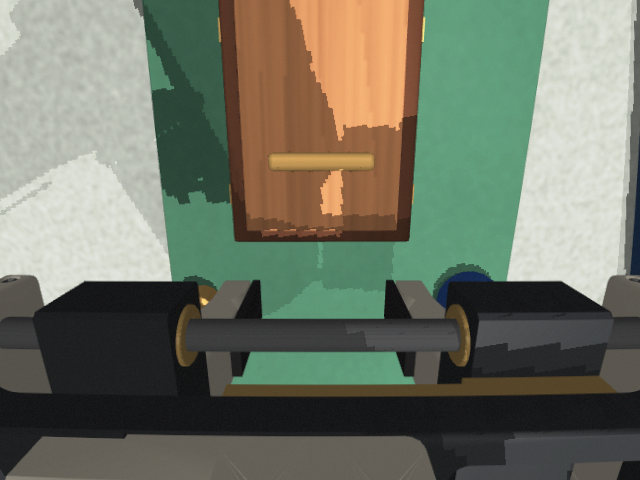

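The case has fallen onto its feet, with the lid and pull up. Its trailing edge is at row 240 and its sides at columns 236–410. I'll measure it next.

Run:
```python
from h import *
np.set_printoptions(precision=4,suppress=True)
s=readout.state();T=T_wc("wrist",s);M=R.from_rotvec(s["tcp_rot"]).as_matrix()
P=onplane("wrist",[(236,240),(410,240),(222,30),(422,30)],.086,T); print((P-s["tool_pos"])@M,P)
Q=onplane("wrist",[(148,60),(170,270),(544,60),(514,270)],.006,T); print((Q-s["tool_pos"])@M)
for t in ["fitting","tape_roll"]:
    print(t,[(d["p"],M.T@(world("wrist",d["at"],T)-s["tool_pos"])) for d in models.recognise("wrist",t)])
a=cams.capture("side"); save("side5",cv2.resize(a[180:340,240:460],None,fx=3.5,fy=3.5))
```

```text
[[ 0.013  -0.0531  0.0665]
 [ 0.0131  0.0551  0.0665]
 [ 0.1304 -0.0533  0.0665]
 [ 0.1304  0.0541  0.0665]] [[ 0.5235  0.0035  0.086 ]
 [ 0.6301 -0.0149  0.086 ]
 [ 0.5433  0.1192  0.086 ]
 [ 0.6491  0.101   0.086 ]]
[[ 0.1314 -0.1314  0.1465]
 [-0.0379 -0.1338  0.1465]
 [ 0.132   0.1686  0.1465]
 [-0.0379  0.1697  0.1465]]
fitting [(0.65, array([-0.0542, -0.103 ,  0.136 ]))]
tape_roll [(0.9, array([-0.0432,  0.1219,  0.1335]))]
```

View pics/side5.png

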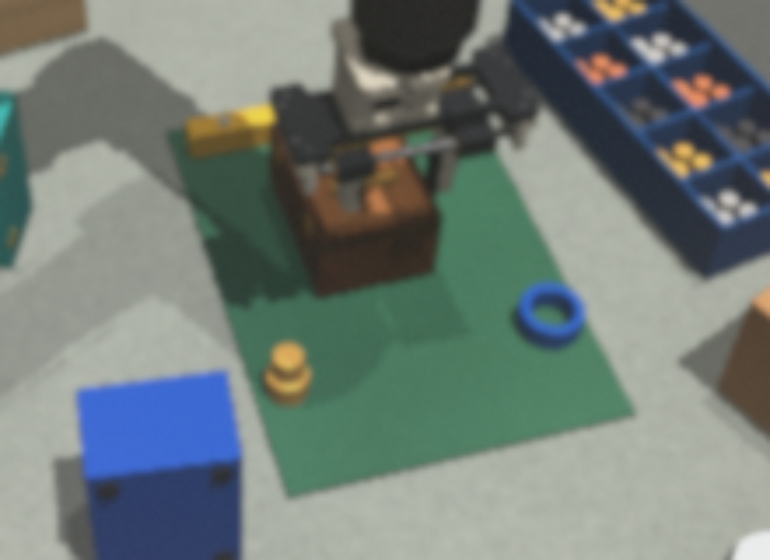

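```bash
python3 -m crank '[[0.68,-2,0,0,0],[0.68,-4,0.1,0,0],[0.68,-4,0.1,3.5,0],[0.68,-4,0.1,7,0],[0.68,-4,0.1,9.6,0],[0.68,-3,0.1,9.6,0],[0.68,-1.5,0.1,9.6,0],[0.68,-0.3,0.1,9.6,0],[0.68,0.3,0.1,9.6,0],[0.68,1,0.1,9.6,0]]';  python3 - <<'E'
from h import *
save("wrist6",cams.capture("wrist"))
a=cams.capture("side"); save("side6",cv2.resize(a[180:340,240:460],None,fx=3.5,fy=3.5))
E
```

```text
time: 6.17
tool_pos: [0.5769, -0.0079, 0.0576]
tcp_rot: [2.402, 2.024, 0.001]
force: [-0.8, -2.7, 0.9]
finger_gap: 0.0595
```

View pics/wrist6.png

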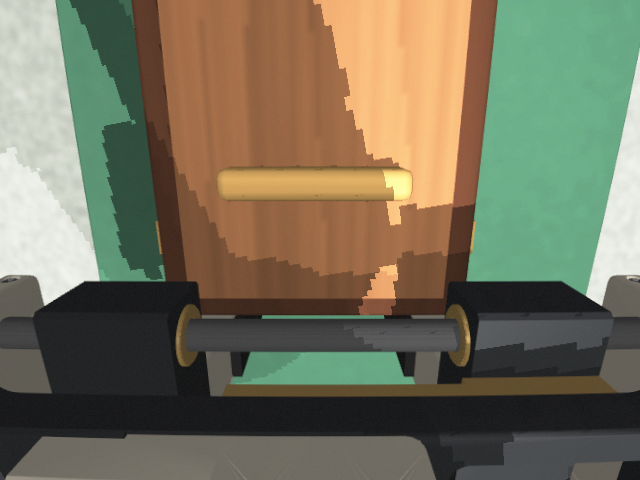

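View pics/side6.png

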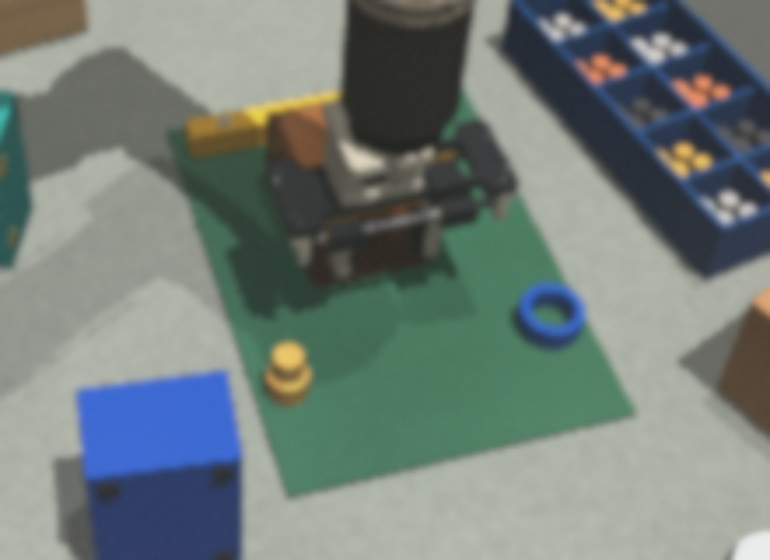

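```bash
python3 -m crank '[[0.68,0.6,0,0,0],[0.68,1.2,0,0,0],[0.68,1.8,0,0,0],[0.68,2.4,0,0,0],[0.68,3,0,0,0],[0.68,3.3,0,0,0],[0.68,3.5,0,0,0]]'; python3 -m crank '[[0.68,0.1,0,0,0],[0.68,0.2,0,0,0]]'
```

```text
time: 6.85
tool_pos: [0.5825, 0.0263, 0.0566]
tcp_rot: [2.403, 2.024, -0.0]
force: [-0.6, -6.2, 3.9]
finger_gap: 0.0596
time: 7.02
tool_pos: [0.5822, 0.0266, 0.0566]
tcp_rot: [2.403, 2.023, -0.003]
force: [-0.9, -15.4, 7.1]
finger_gap: 0.0594
```

```bash
python3 -m crank '[[0.68,-0.2,0,0,0],[0.68,-1,0,0,0],[0.68,-3,0,0,0],[0.68,-5,0,0,0],[0.68,-5,0,-4,0],[0.68,-5,0,-8,0],[0.68,-5,0,-12,0],[0.68,-8,0,-15,0],[0.68,-11,0,-15,0],[0.68,-14,0,-15,0],[0.68,-14,0,-15,0]]'
python3 - <<'E'
from h import *
np.set_printoptions(precision=4,suppress=True)
s=readout.state();T=T_wc("wrist",s)
save("wrist7",cams.capture("wrist"))
a=cams.capture("side"); save("side7",cv2.resize(a[180:340,240:460],None,fx=3.5,fy=3.5))
a=cams.capture("top"); save("top7",cv2.resize(a[120:290,220:420],None,fx=3.5,fy=3.5))
E
```

```text
time: 7.93
tool_pos: [0.558, -0.1131, 0.2071]
tcp_rot: [2.405, 2.021, 0.002]
force: [0.8, 1.1, -0.2]
finger_gap: 0.0595
```

View pics/wrist7.png

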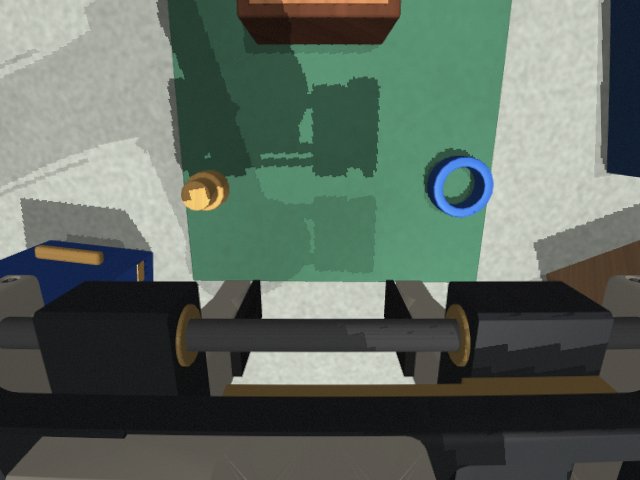

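View pics/side7.png

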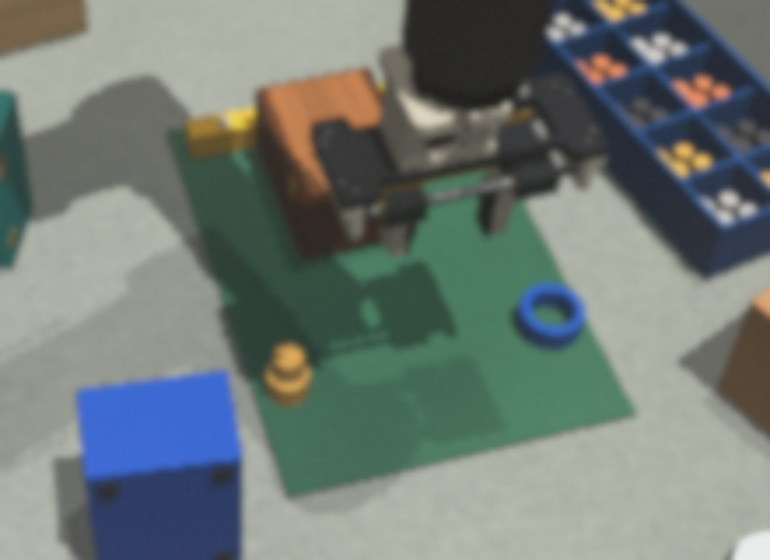

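View pics/top7.png

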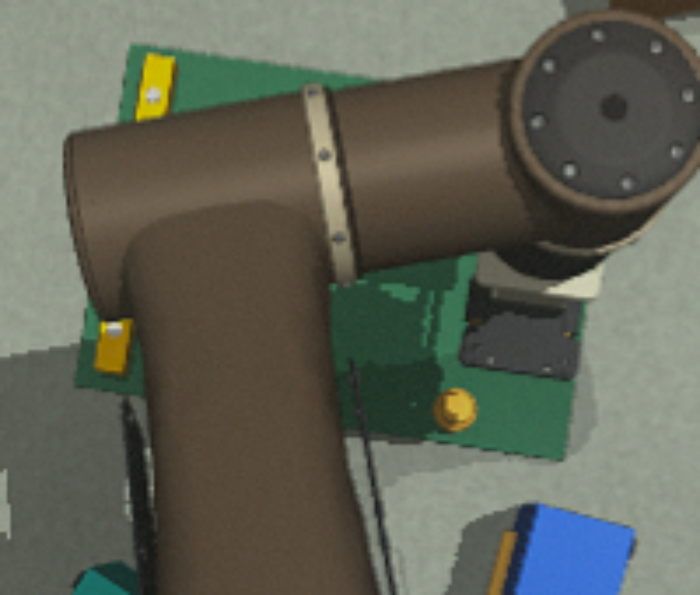

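```bash
python3 -m crank '[[0.68,0,0,-4,0],[0.68,2,0,-7,0],[0.68,6,0,-7,0],[0.68,10,0,-7,0],[0.68,14,0,-7,0],[0.68,18,0,-7,0],[0.68,21,0,-7,0],[0.68,21,0,-7,0],[0.68,21,0,-7,0]]'
python3 - <<'E'
from h import *
np.set_printoptions(precision=4,suppress=True)
s=readout.state();print(s["joint_pos"])
save("wrist8",cams.capture("wrist"))
E
```

```text
time: 8.83
tool_pos: [0.5945, 0.0998, 0.2755]
tcp_rot: [-2.398, -2.028, 0.002]
force: [-0.6, -0.1, 0.1]
finger_gap: 0.0594
[ 0.4898  0.2196 -0.0946 -0.0005 -1.2578  2.4851]
```

View pics/wrist8.png

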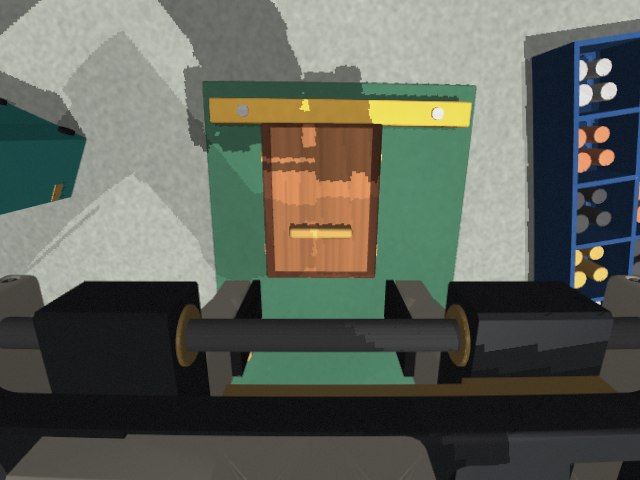

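```bash
python3 -m crank '[[0.68,4,0,0,0],[0.68,8,0,0,0],[0.68,12,0,0,0],[0.68,14,0,0,0],[0.68,14,0,0,0],[0.68,14,0,0,0]]'
python3 - <<'E'
from h import *
np.set_printoptions(precision=4,suppress=True)
s=readout.state()
a=cams.capture("wrist");save("wrist9",a); save("wrist9c",cv2.resize(a[150:300,180:460],None,fx=2.8,fy=2.8,interpolation=cv2.INTER_CUBIC))
print(T_wc("wrist",s))
E
```

```text
time: 9.38
tool_pos: [0.6183, 0.2351, 0.2758]
tcp_rot: [-2.402, -2.025, 0.002]
force: [0.0, -0.3, 0.0]
finger_gap: 0.0598
[[ 0.9856  0.1616  0.0493  0.6322]
 [-0.169   0.9462  0.276   0.3093]
 [-0.002  -0.2803  0.9599  0.4224]
 [ 0.      0.      0.      1.    ]]
```

View pics/wrist9.png

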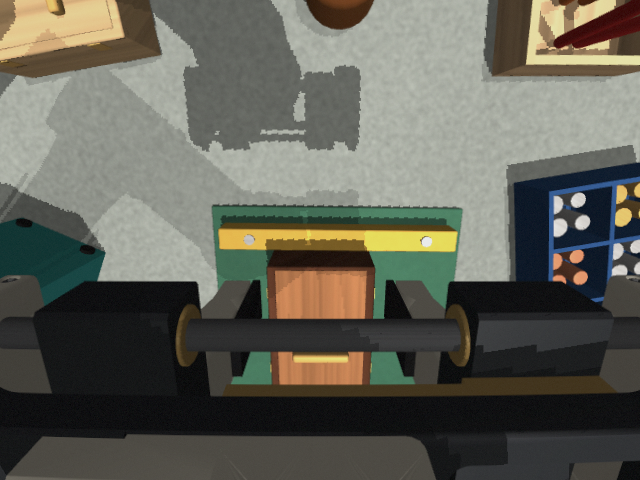

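View pics/wrist9c.png

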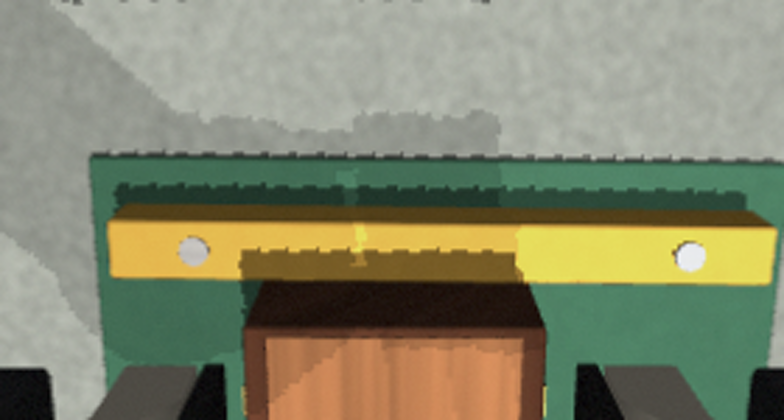

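Run:
```python
from h import *
np.set_printoptions(precision=4,suppress=True)
a=cv2.imread("pics/wrist9.png")
cv2.imwrite("pics/z.png",cv2.resize(a[220:290,255:385],None,fx=6,fy=6,interpolation=cv2.INTER_NEAREST))
g=a.astype(float)
def edge(cols,r0,r1,ch):
    out=[]
    for c in cols:
        v=g[r0:r1,c,ch]; d=np.abs(np.diff(v)); k=d.argmax(); w=d[max(0,k-1):k+2]; out.append((c,r0+.5+(np.arange(max(0,k-1),max(0,k-1)+len(w))*w).sum()/w.sum()))
    return np.array(out)
T=T_wc("wrist")
def rep(n,e,z):
    P=onplane("wrist",e,z,T); f=np.polyfit(P[:,0],P[:,1],1); print(n,np.degrees(np.arctan(f[0])),"y at x=.61",np.polyval(f,.61),"rms",np.std(P[:,1]-np.polyval(f,P[:,0])))
rep("rail L",edge(range(222,262),243,256,2),.036)
rep("rail R",edge(range(380,452),243,258,2),.036)
rep("rail all",edge(list(range(222,262))+list(range(380,452)),243,257,2),.036)
rep("rail/case line",edge(range(275,366),243,257,2),.036)
rep("lid edge",edge(range(275,366),259,276,2),.086)
```

```text
rail L -10.641041090524078 y at x=.61 0.18501990310584268 rms 0.00010882417739069167
rail R -10.354943542625787 y at x=.61 0.1851902978226468 rms 0.00014483465724416492
rail all -10.437524094995634 y at x=.61 0.18534805880741756 rms 0.00013897443346884834
rail/case line -10.075750089627476 y at x=.61 0.1854767283264471 rms 0.0007024250862679324
lid edge -9.86497380468988 y at x=.61 0.17969291275011556 rms 0.00011307561967782052
```

View pics/z.png

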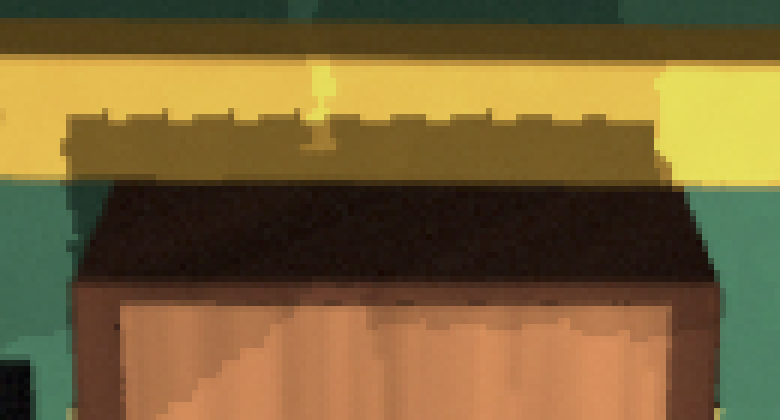

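Run:
```python
from h import *
np.set_printoptions(precision=4,suppress=True)
a=cv2.imread("pics/wrist8.png")
cv2.imwrite("pics/z8.png",cv2.resize(a[85:155,255:390],None,fx=5.8,fy=5.8,interpolation=cv2.INTER_NEAREST))
M=R.from_rotvec([-2.398,-2.028,.002]).as_matrix();T=np.eye(4);T[:3,:3]=M;T[:3,3]=[.5945,.0998,.2755];T=T@np.array(cams.camera_params("wrist")["T_tool_cam"])
print(T)
q=[.61,.1853]
print(onplane("wrist",[(220,123),(262,124),(385,126),(460,127)],.036,T))
print(onplane("wrist",[(270,124),(378,125)],.086,T), onplane("wrist",[(268,276),(375,276)],.086,T))
T9=T_wc("wrist");
# predicted lid edge if flush, in both views
d=np.array([np.cos(np.radians(-10.4)),np.sin(np.radians(-10.4))])
for k in(-.05,.05):
  p=np.array([.585,.1899])+k*d
  print("w9 rail",proj("wrist",[[*p,.036]],T9),"lid",proj("wrist",[[*p,.086]],T9),"w8 rail",proj("wrist",[[*p,.036]],T),"lid",proj("wrist",[[*p,.086]],T))
```

```text
[[ 0.9861  0.1585  0.049   0.6082]
 [-0.1659  0.9469  0.2755  0.1739]
 [-0.0027 -0.2798  0.9601  0.4221]
 [ 0.      0.      0.      1.    ]]
[[0.5048 0.2044 0.036 ]
 [0.5474 0.196  0.036 ]
 [0.6723 0.173  0.036 ]
 [0.7491 0.1595 0.036 ]]
[[0.5624 0.1919 0.086 ]
 [0.6579 0.175  0.086 ]] [[0.5303 0.0489 0.086 ]
 [0.6368 0.0311 0.086 ]]
w9 rail [[256.0596 249.2337]] lid [[247.0863 264.4758]] w8 rail [[250.4291 123.1008]] lid [[239.4694 121.2432]]
w9 rail [[344.0642 250.1926]] lid [[346.8419 265.5791]] w8 rail [[347.3721 124.4505]] lid [[350.93  122.767]]
```

View pics/z8.png

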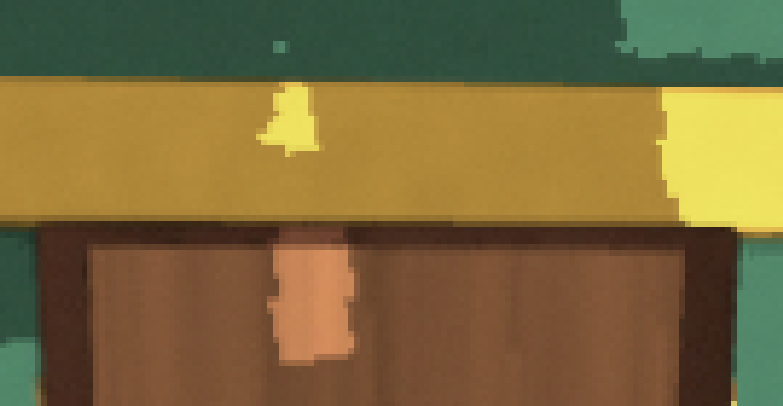

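The views from above and from beyond the rail show the case square and against the rail, but a gap of 1–2 mm is within my measuring error. At contact the push was also slightly above the rail's top. I'll push again, lower and gently, and feel whether it still moves.

```bash
python3 -m crank '[[0.68,-4,0,0,0],[0.68,-8,0,0,0],[0.68,-12,0,0,0],[0.68,-16,0,0,0],[0.68,-20,0,0,0],[0.68,-24.2,0,0,0],[0.68,-24.5,0,0,0],[0.68,-24.5,0,4,0],[0.68,-24.5,0,8,0],[0.68,-24.5,0,12,0],[0.68,-24.5,0,16,0]]' && python3 -m crank '[[0.68,0,0,4,0],[0.68,0,0,7.4,0],[0.68,0,0,7.4,0],[0.68,1.2,0,7.4,0],[0.68,2.2,0,7.4,0],[0.68,2.2,0,7.4,0]]'
python3 - <<'E'
from h import *
s=readout.state();print(s["force"],s["tool_pos"]); save("wrist10",cams.capture("wrist"))
E
```

```text
time: 10.35
tool_pos: [0.5762, -0.0084, 0.1161]
tcp_rot: [2.405, 2.02, 0.003]
force: [0.7, 0.0, -1.3]
finger_gap: 0.0598
time: 10.85
tool_pos: [0.5828, 0.0168, 0.0454]
tcp_rot: [2.4, 2.024, 0.007]
force: [0.0, -0.1, 1.6]
finger_gap: 0.0596
[ 0.04290087 -0.12041164  1.5703724 ] [0.58281046 0.01677136 0.04536105]
```

View pics/wrist10.png

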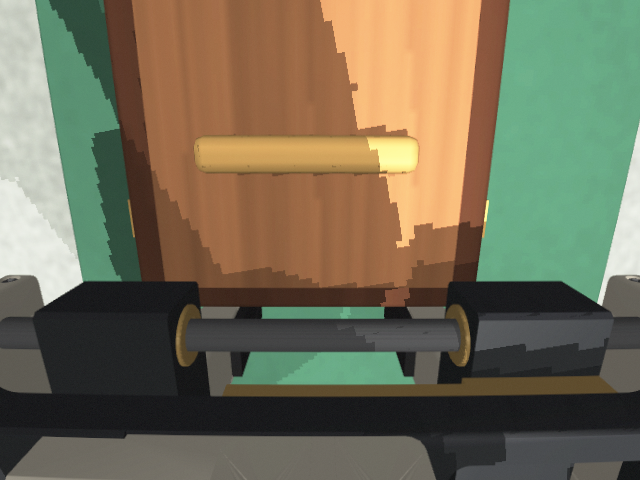

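```bash
python3 -m crank '[[0.68,0,0,0,0],[0.68,0.2,0,0,0]]'; python3 -m crank '[[0.68,0.2,0,0,0],[0.68,0.2,0,0,0]]'
```

```text
time: 11.07
tool_pos: [0.5813, 0.0172, 0.0441]
tcp_rot: [2.402, 2.023, 0.003]
force: [-0.3, 0.7, -0.1]
finger_gap: 0.0592
time: 11.23
tool_pos: [0.5815, 0.0193, 0.0431]
tcp_rot: [2.403, 2.024, 0.001]
force: [-0.4, 0.6, 0.6]
finger_gap: 0.0593
```

```bash
python3 -m crank '[[0.68,0.2,0,0,0],[0.68,0.4,0,0,0],[0.68,0.5,0,0,0],[0.68,0.5,0,0,0]]'; python3 -m crank '[[0.68,0.1,0,0,0],[0.68,0.1,0,0,0]]'; python3 -m crank '[[0.68,0.1,0,0,0],[0.68,0.1,0,0,0]]'
```

```text
time: 11.57
tool_pos: [0.5821, 0.0241, 0.0425]
tcp_rot: [-2.403, -2.024, 0.0]
force: [0.2, -0.3, 0.3]
finger_gap: 0.0598
time: 11.73
tool_pos: [0.5822, 0.0249, 0.0425]
tcp_rot: [-2.403, -2.024, 0.0]
force: [0.0, 0.6, 0.8]
finger_gap: 0.0597
time: 11.9
tool_pos: [0.5824, 0.0259, 0.0425]
tcp_rot: [2.403, 2.024, -0.0]
force: [0.7, 0.4, 0.3]
finger_gap: 0.0596
```

```bash
for i in 1; do python3 -m crank '[[0.68,0.1,0,0,0],[0.68,0.1,0,0,0]]'; done; python3 -m crank '[[0.68,0.05,0,0,0],[0.68,0.1,0,0,0]]'; python3 -m crank '[[0.68,0.05,0,0,0],[0.68,0.05,0,0,0]]'
```

```text
time: 12.07
tool_pos: [0.5823, 0.0264, 0.0426]
tcp_rot: [2.403, 2.023, -0.001]
force: [-0.5, -2.7, 0.5]
finger_gap: 0.0596
time: 12.23
tool_pos: [0.5821, 0.0266, 0.0426]
tcp_rot: [2.404, 2.022, -0.003]
force: [0.1, -10.3, 2.2]
finger_gap: 0.0593
time: 12.4
tool_pos: [0.5819, 0.0266, 0.0426]
tcp_rot: [2.404, 2.022, -0.004]
force: [-0.3, -9.8, 2.8]
finger_gap: 0.0589
```

It stalls at the same point (y = 0.0266, about 10 N on both fingertips), so the case was already hard against the rail and hadn't moved. I back away next.

```bash
python3 -m crank '[[0.68,-0.2,0,0,0],[0.68,-1,0,0,0],[0.68,-3,0,0,0],[0.68,-4,0,0,0],[0.68,-4,0,-4,0],[0.68,-4,0,-8,0],[0.68,-4,0,-12,0],[0.68,-4,0,-16,0],[0.68,-4,0,-20,0],[0.68,-4,0,-23,0],[0.68,-2,0,-23,0],[0.68,1,0,-23,0]]'; python3 -m crank '[[0.68,4,0,0,0],[0.68,7,0,0,0],[0.68,7,0,0,0],[0.68,7,0,0,0]]'
python3 - <<'E'
from h import *
save("wrist11",cams.capture("wrist")); a=cams.capture("side"); save("side11",a)
print(readout.state()["force"])
E
```

```text
time: 13.4
tool_pos: [0.5852, 0.0372, 0.2758]
tcp_rot: [2.404, 2.019, 0.009]
force: [0.3, -1.0, -0.8]
finger_gap: 0.06
time: 13.73
tool_pos: [0.5963, 0.1085, 0.2721]
tcp_rot: [-2.4, -2.026, 0.001]
force: [0.2, -0.3, -0.3]
finger_gap: 0.0597
[ 0.12584738  0.11071478 -0.89438911]
```

View pics/wrist11.png

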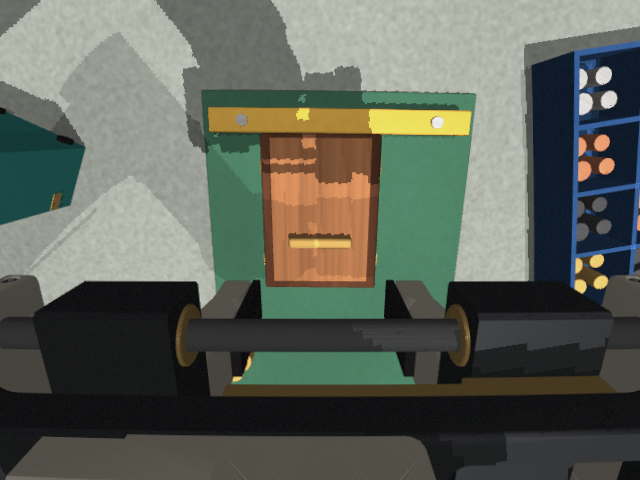

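View pics/side11.png

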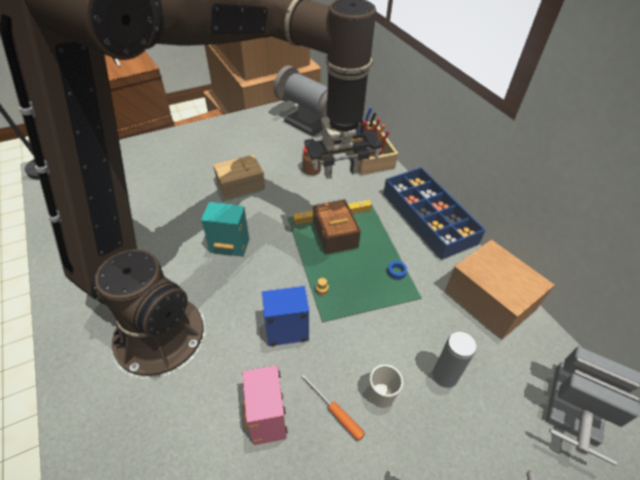

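The case lies lid up at side (337,226), square to the rail. In the wrist view its leading edge (row 135) meets the rail. The fitting (322,285), the ring (397,269) and the other objects are where they were, and the gripper is clear above.

```bash
python3 -c "
from workcell import arm; print(arm.sign_off())"
```

```text
the job is handed in; nothing more can be done
None
```

I tipped the dark wooden case onto its feet with two spread fingertips on the upper lid. I then pushed it about 42 mm along the mat until it stopped against the yellow rail, and handed the job in at about 14 s. The fingers stayed off the brass pull throughout.

- **Against the rail:** a second, lower push stalled at the same point with about 10 N, so the case had not crept back. The images show it lid up and parallel to the rail to within about half a degree.
- **Remaining doubt:** measured from the pictures alone, the lid edge read about 2 mm short of the rail. That is within calibration error and any rounding of the lid edge, and the stall suggests there is no real gap.
- **Other limits:** the forces I read peaked at about 17 N at the wrist. The bystanders looked unmoved, and the gripper finished well above the case, touching nothing.

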